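# Hang an inspection mirror on its peg and angle it for the bench camera

### The job

The bench camera has to see the round dot sticker on the back of the dropper bottle on the inspection rig, and the bottle must not be moved because its stain has settled. Take the small inspection mirror out of its rack, hang it by its eye on the rig's peg, slid on until the eye is close to the stop collar, with its glass towards the bottle and the camera, then tilt it about the peg until the camera sees the sticker in the middle of the mirror. It swings freely on the peg, so finish while still holding it in the gripper, steady at that angle, for the picture.

Things in the scene. Friction and masses are not known exactly. Their poses are not given: they have to be found in the camera images.
- rig: inspection rig, fixed: dark optical breadboard 294 x 150 mm, 12.7 mm thick, with a camera at one end and a steel post with a level peg at the other. Origin on the bench right under the peg's middle; +x along the board from camera to peg, +y across it to the peg's post, z up. Post: 12.7 mm thick, at y = +57 mm, 216 mm high, with a 26 mm clamp block round the peg's root (y 45 to 69 mm).
- peg (a point): middle of the peg, 198 mm above the bench: the mirror's eye belongs here, within 12 mm along the peg. The peg is a fixed level steel rod 10 mm thick along the rig's y. A stop collar, 17 mm in diameter, has its face at y = +11 mm from this point; an eye that touches it is centred 2 mm from this point.
- peg_tip (a point): free, bevelled tip of the peg, 25 mm from peg to the rig's -y; the eye is slid on from this side, towards the rig's +y.
- mirror: inspection mirror, loose, 70 to 120 g: upright aluminium plate 5 mm thick (x), 70 wide (y), 56 high, mirror glass 62 x 48 mm on its -x face; above it a round eye, above that a grip tab. Origin at the middle of the plate's lower edge, z up, -x the way the glass faces. Starts upright in the rack, turned at most 35 degrees from the yaw needed on the rig. Let go on the peg, it swings down upright.
- eye (a point): centre of the mirror's eye, a tube along the mirror's y, 18 mm long, outside 21 mm, bore 14 mm; 66 mm above the mirror's origin, in the plate's middle plane.
- glass (a point): centre of the reflecting face, 38 mm below the eye's centre and 3.3 mm to the mirror's -x. The camera sees the sticker in the middle of the mirror when here the directions to lens and sticker make equal angles with the glass, one on each side of its normal. The mirror's top then leans towards the camera, 12 to 31 degrees from upright, different at each start; its lower edge swings away.
- tab (a point): middle of the gripping zone of the mirror's grooved tab, 40 mm above the eye's centre. The tab is 6 mm thick (x), 26 mm wide (y) and reaches from 30 mm below to 16 mm above this point: pinch it from above across its thickness.
- lens (a point): front glass of the bench camera (dark 30 mm housing on a post, fixed), which looks level along the rig's +x with a wide-angle lens. 180 mm from the peg to the rig's -x, 152 to 208 mm above the bench, different at each start; the housing's top is 15 mm higher.
- bottle: amber dropper bottle of stain, loose, 33 mm in diameter, 88 mm high, standing on the breadboard between camera and peg, its axis 78 to 142 mm from the peg along the board. Origin at the centre of its foot. Must not be moved.
- sticker (a point): centre of the white round sticker, 14 mm, with a black dot, on the bottle's back (the side away from the camera), 32 mm above its foot: what the camera has to see.
- rack: grey plastic rack, fixed, 66 x 100 mm, 32 mm high, with three slots along its y; the mirror stands in the middle one (8 mm wide, floor 8 mm above the bench) and is drawn straight up by 30 mm or more. Origin at the centre of its underside.
Things that resemble listed ones, but are neither listed nor needed, are in the scene too. There is more than one size of the mirror; the job needs the larger.

How it is judged:
By the outcome, as a careful person would: the job done as asked, in the order asked, and still so for the second after the job is handed in, while the arm keeps its last pose, push and grip.
It also fails if it takes over 48 s, if anything falls off the work surface, if the arm or the gripper's body presses on something with over 40 N, if the wrist force passes 120 N, or if a joint passes its speed limit or range.

### The arm

A 6-joint arm with a two-finger parallel gripper is mounted at the origin on a cart in front of the work surface, level with it; the furniture and walls round the work are solid. World frame = base frame: x ahead of the robot, y to its left, z up, the work surface at z = 0. Lengths are in m, angles in rad, forces in N, time in s.
With the tool pointing down it reaches from about 0.4 to 0.825 m from the base axis. Payload 7 kg.
Tool frame: the origin (TCP) lies midway between the tips of the shut fingers; the grasp point (between the pads) lies 19 mm behind it; z points along the fingers, y is the line along which they close (so a half turn about z gives the same grasp; the last joint's range is limited). The gripper opens to 88 mm and grips with 3 to 60 N. Pads are 19 mm wide; open, the fingers measure 130 mm over their backs; the gripper's body (78 mm by 193 mm) begins 47 mm behind the grasp point.
Start: joints at [1.536, 0.359, 0.012, 0, -1.224, -0.288], TCP at [0.214, 0.64, 0.199] pointing down, gripper open.
Joint ranges: [-3.07, 3.07], [-1.43, 2.12], [-1.02, 1.25], [-3.03, 1.67], [-3.05, -0], [-3.03, 3.03]. Speed limits (rad/s): [2.39, 2.39, 3.01, 3.14, 3.14, 3.14].

### API

Orientations are given as a unit quaternion [w, x, y, z].
In Python, from cell import sensors, imaging, workorder gives the robot as it stands.
- The arm moves only by the tool move_arm, never from a script. Its argument "targets" is a list of rows, each a list of 4 numbers: the shift along the tool's x, y, z in m, then the turn about the tool's z in degrees. A call has 1 to 5 rows; each row is the pose to reach, as a shift and turn from the pose commanded when the call began, along the tool's axes at that moment; what a row does not reach only later rows make up. A row lasts 1/10 s, in which the tool goes at most 50 mm and 8.59 degrees, less where a joint would pass 70% of its speed; a pose out of reach is approached as far as the arm can. A call with a gripper value outside its range is refused whole. "jaw" is the finger opening in m, from 0 to 0.0876, set as the call begins (left out, the last holds). The fingers move at their own pace and stop on an object; "grip_force" is the grip in N (left out, the last holds). Time passes only in rows, so rows that repeat a pose let the fingers close. It gives the time, the measured TCP pose, the force, the opening and the grip force at its end, in the units of the state.
- sensors.get_obs(): the state, without advancing time (a new reading comes with each control period).
- imaging.snapshot(name): name is "scene" or "side" or "wrist"; returns a dict with "pixels" (400x640x3 uint8, red, green, blue), "vfov" (degrees; the focal length in pixels is half the picture's height over the tangent of half this angle, whatever the lens; pixels are square), "cx", "cy" (the principal point, pixels), "extrinsics" (4x4, takes a point from world to camera coordinates). Camera axes: x right, y down, z forward; pixel columns grow to the right and rows downward; lengths in m; the calibration is good to about 2 mm. The wrist camera is an equidistant fisheye: a pixel r from the principal point sees the ray r / f radians off the axis. A picture is of the moment at which its call begins. There is no depth.
- workorder.hand_in(): hands the job in; it is judged then, once.
The state is a dict: "clock": time; "joints": joint angles; "joint_vel": joint speeds; "tau": joint torques, N m; "eef_pos": TCP position; "ee_rot": TCP orientation; "contact_force": force on the tool from outside, world axes, zero at the start; "moment": the same for the moment, N m; "width": opening from 0.0 (shut) to 1.0 (fully open); "finger_force": force on a finger pad.
Only numpy, scipy, OpenCV 4.12 (cv2) and the standard library are available. Lean on these libraries where they do the work, as an engineer would, in place of code of your own. Each camera call takes 0.05 s, during which the arm holds its last target. There are 200 camera calls.

## Working session

There is one attempt and no reset: what is moved stays moved. The work goes in short steps, Python scripts to look and compute and a tool call to move; the robot and the scene stay as the last step left them, time stands still between calls to the robot, and variables do not carry over. Pictures are saved under pics/ and viewed, at most 10 in all, crops included, and the job is handed in when it is done.

Besides the shell and the picture viewer there is one more tool, called by a JSON object that holds its "name" and its "arguments", one argument or row to a line. move_arm: Moves the arm, as the interface text tells. Its arguments: {"type":"object","properties":{"targets":{"type":"array"},"jaw":{"type":"number"},"grip_force":{"type":"number"}},"required":["targets"]}

```bash
mkdir -p pics; ls
cat > h.py <<'E'
import numpy as np, cv2
from cell import sensors, imaging, workorder
from scipy.spatial.transform import Rotation as R
def snap(n,save=None):
    s=imaging.snapshot(n); s['f']=200/np.tan(np.radians(s['vfov'])/2); s['fish']=(n=='wrist'); s['E']=np.array(s['extrinsics'])
    if save: cv2.imwrite('pics/'+save,s['pixels'][:,:,::-1]); 
    return s
def ray(s,u,v):
    d=np.array([(u-s['cx'])/s['f'],(v-s['cy'])/s['f'],1.])
    if s['fish']:
        r=np.hypot(d[0],d[1]); d=np.array([*(d[:2]/max(r,1e-9)*np.sin(r)),np.cos(r)])
    Rm=s['E'][:3,:3]; return -Rm.T@s['E'][:3,3], Rm.T@d/np.linalg.norm(d)
def onz(s,u,v,z):
    o,d=ray(s,u,v); return o+d*(z-o[2])/d[2]
def tri(obs):
    A=np.zeros((3,3));b=np.zeros(3);L=[]
    for s,u,v in obs:
        o,d=ray(s,u,v);P=np.eye(3)-np.outer(d,d);A+=P;b+=P@o;L.append((o,d,P))
    x=np.linalg.solve(A,b); return x,[np.linalg.norm(P@(x-o)) for o,d,P in L]
def proj(s,p):
    c=s['E'][:3,:3]@np.asarray(p)+s['E'][:3,3]
    if s['fish']:
        r=np.hypot(c[0],c[1]);t=np.arctan2(r,c[2]);return np.array([s['cx'],s['cy']])+s['f']*t*c[:2]/r
    return np.array([s['cx'],s['cy']])+s['f']*c[:2]/c[2]
def rot(): 
    q=sensors.get_obs()['ee_rot']; return R.from_quat([q[1],q[2],q[3],q[0]])
E
python3 - <<'E'
from h import *
import pickle
d={n:snap(n,n+'0.png') for n in('scene','side','wrist')}
pickle.dump(d,open('s0.pkl','wb'))
for n in d: print(n,d[n]['f'],d[n]['cx'],d[n]['cy'],np.round(ray(d[n],320,200),3))
print(rot().as_matrix().round(3),sensors.get_obs())
E
```

```text
pics
scene 369.16616732917896 320.11652585968966 197.3939026089088 [[ 0.261  0.241  0.759]
 [ 0.322 -0.576 -0.751]]
side 457.12737038266124 317.8503435037099 198.54266886402476 [[ 0.878  0.048  0.91 ]
 [-0.373 -0.348 -0.86 ]]
wrist 309.70691628693146 315.9733826724145 195.94157077513566 [[ 0.281  0.616  0.384]
 [-0.267  0.075 -0.961]]
[[ 0.948 -0.317 -0.   ]
 [-0.317 -0.948 -0.001]
 [ 0.     0.001 -1.   ]] {'clock': 0.15, 'joints': array([ 1.53608725e+00,  3.59248722e-01,  1.12617456e-02, -2.61701070e-04,
       -1.22412056e+00, -2.88146518e-01]), 'joint_vel': array([ 0.00116651, -0.00286105,  0.00125222,  0.00058872,  0.00152184,
       -0.00059723]), 'tau': array([-9.72376620e-04, -5.83272779e+01,  2.93291420e+01,  7.00123832e+00,
        8.78748077e-03, -1.04943290e-04]), 'eef_pos': array([0.21402892, 0.6397265 , 0.19821632]), 'ee_rot': array([ 6.65896918e-04,  9.86991424e-01, -1.60771529e-01, -3.91950304e-05]), 'contact_force': array([-0.42119765,  0.3904066 ,  0.71858271]), 'moment': array([0.0106668 , 0.04809131, 0.02993887]), 'finger_force': 0.0, 'width': 1.0031085009631724}
```

View pics/scene0.png

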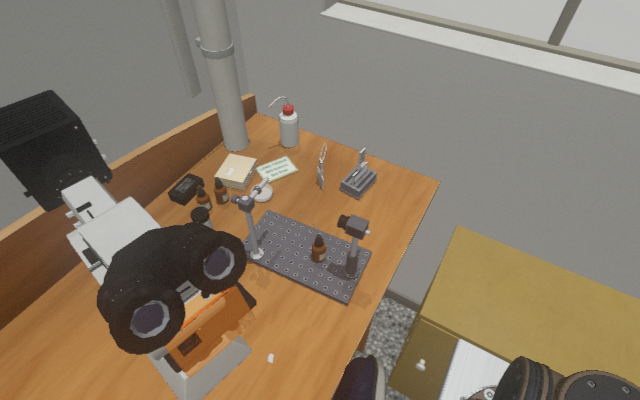

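View pics/side0.png

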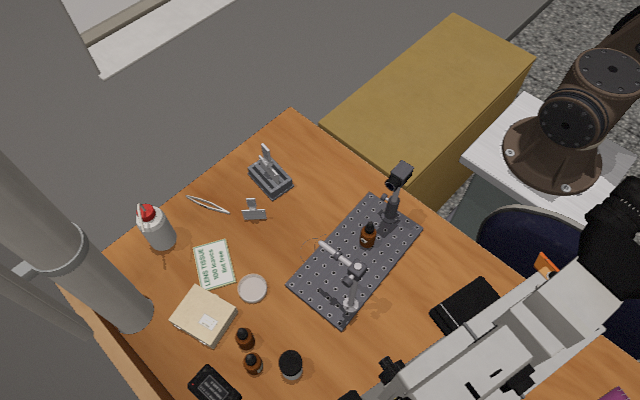

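View pics/wrist0.png

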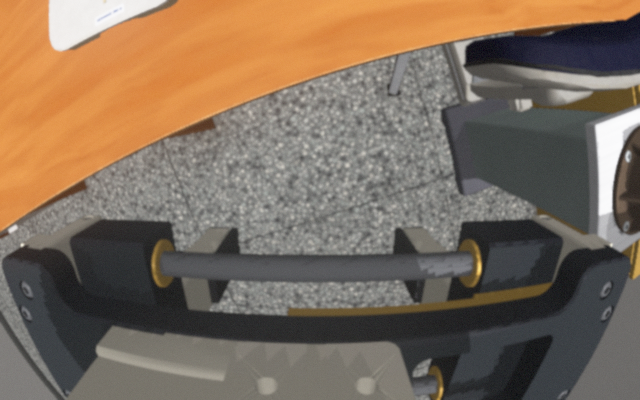

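The scene view shows the rack with a mirror at (358,178) and a free-standing one at (322,165). The rig has its camera housing at (355,226), the bottle at (318,250) and the peg post at (250,220). In the side view the rack is at (270,178), the other mirror at (254,209), the peg at (335,250), the bottle at (369,235) and the housing at (399,176). The wrist view shows only the floor and the bench edge.

Two candidates for the mirror: rack (358,170 scene) and the loose one (322,165 scene). The task says it stands in the rack's middle slot, so I'm enlarging both to confirm.

Run:
```python
from h import *
a=cv2.imread('pics/scene0.png');b=cv2.imread('pics/side0.png')
def c(i,x,y,w):
    return cv2.resize(i[y:y+int(w*.75),x:x+w],(400,300),interpolation=cv2.INTER_CUBIC)
cv2.imwrite('pics/crop1.png',np.vstack([np.hstack([c(a,300,135,100),c(b,230,130,100)]),np.hstack([c(a,225,170,160),c(b,290,150,160)])]))
```

```text
(no output)
```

View pics/crop1.png

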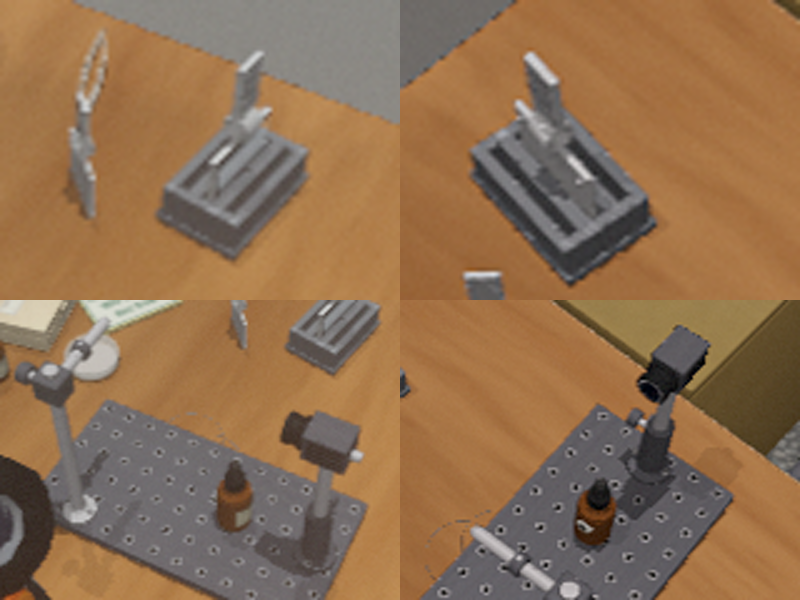

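The crop confirms it. The rack mirror stands in the middle slot and has its eye and tab up, so it is the one to use. The loose one at scene (322,165) is not in a rack. Now the rough geometry.

Run:
```python
from h import *
import pickle
d=pickle.load(open('s0.pkl','rb'));A=d['scene'];B=d['side']
z=.0127
print('cornA',[onz(A,*p,z).round(4)[:2] for p in((268,211),(371.8,253),(347,297.5),(237,262))])
print('cornB',[onz(B,*p,z).round(4)[:2] for p in((370,191.5),(423,228),(342,328),(286,285))])
for n,a,b in (('tip',(267.2,179.5),(321,243)),('collar',(257.5,189.5),(338.8,256.8)),('clamp',(246,202),(357,267)),('lens',(341,221.5),(391,185.5)),
 ('dropper',(319,235.5),(369.5,224)),('tabtop',(362.5,149.5),(265.3,146.5)),('eyeR',(367,163),(259.8,157)),):
  x,e=tri([(A,*a),(B,*b)]);print(n,x.round(4),np.round(e,4))
# rack top corners z=.032
print('rackA',[onz(A,*p,.032).round(4)[:2] for p in((340.5,184),(359.5,192),(377,172.5),(358,164))])
print('rackB',[onz(B,*p,.032).round(4)[:2] for p in((248,168.5),(271.5,194.5),(293,181),(267,156.5))])
# auto board
for n,s,seed in(('A',A,(290,240)),('B',B,(330,300))):
  im=s['pixels'].astype(int);hsv=cv2.cvtColor(s['pixels'],cv2.COLOR_RGB2HSV)
  m=((hsv[...,1]<60)&(hsv[...,2]<150)).astype(np.uint8)
  n_,l,st,_=cv2.connectedComponentsWithStats(m); 
  k=l[seed[1],seed[0]]; print(n,k,st[k], s['pixels'][seed[1],seed[0]])
```

```text
cornA [array([ 0.6788, -0.2282]), array([ 0.3899, -0.2478]), array([ 0.3885, -0.1156]), array([ 0.6513, -0.0652])]
cornB [array([ 0.3926, -0.2467]), array([ 0.3849, -0.1011]), array([ 0.6707, -0.0842]), array([ 0.6842, -0.2265])]
tip [ 0.6286 -0.1821  0.1956] [0.0013 0.0013]
collar [ 0.6269 -0.1435  0.1991] [0.0033 0.0033]
clamp [ 0.623  -0.1051  0.2035] [0.0001 0.0001]
lens [ 0.445  -0.1727  0.1805] [0.0014 0.0014]
dropper [ 0.4957 -0.1731  0.0959] [0.0025 0.0025]
tabtop [ 0.5227 -0.4438  0.1314] [0.0014 0.0014]
eyeR [ 0.5181 -0.4782  0.0579] [0.0022 0.0022]
rackA [array([ 0.5537, -0.3947]), array([ 0.496 , -0.3945]), array([ 0.4863, -0.4868]), array([ 0.5477, -0.4907])]
rackB [array([ 0.5499, -0.4874]), array([ 0.5613, -0.3962]), array([ 0.5025, -0.3867]), array([ 0.4958, -0.4804])]
A 29 [ 231  195  141  110 6549] [114 109 111]
B 121 [ 285  160  138  172 9081] [56 56 58]
```

Run:
```python
from h import *
import pickle
d=pickle.load(open('s0.pkl','rb'));A=d['scene'];B=d['side']
for n,a,b in (('orange',(205,322),(545,262)),('eyepR',(222,262),(628,195)),('eyepL',(150,322),(605,240)),('eyeR/L',(222,262),(605,235)),('base',(235,365),(545,262)),('tip',(84,192),(440,385))):
  x,e=tri([(A,*a),(B,*b)]);print(n,x.round(3),np.round(e,3))
for p in((237,290),(120,160),(50,100),(180,240),(150,320)):
  print(p,[onz(A,*p,z).round(2)[:2] for z in(0,.2,.4)])
for p in((390,370),(540,265),(605,240),(480,310),(510,330),(580,360)):
  print('B',p,[onz(B,*p,z).round(2)[:2] for z in(0,.2,.4)])
im=cv2.imread('pics/scene0.png');im2=cv2.imread('pics/side0.png')
cv2.imwrite('pics/crop2.png',np.hstack([cv2.resize(im[80:400,0:280],(400,457)),cv2.resize(im2[160:400,370:640],(400,457))]))
```

```text
orange [0.475 0.125 0.303] [0.019 0.019]
eyepR [0.431 0.122 0.456] [0.002 0.002]
eyepL [0.469 0.164 0.407] [0.03 0.03]
eyeR/L [0.458 0.12  0.415] [0.012 0.012]
base [0.431 0.134 0.237] [0.022 0.022]
tip [0.726 0.094 0.366] [0.005 0.005]
(237, 290) [array([ 0.61, -0.01]), array([0.52, 0.05]), array([0.43, 0.12])]
(120, 160) [array([ 1.18, -0.17]), array([ 0.94, -0.06]), array([0.7 , 0.05])]
(50, 100) [array([ 1.65, -0.26]), array([ 1.28, -0.13]), array([0.92, 0.  ])]
(180, 240) [array([ 0.82, -0.05]), array([0.67, 0.03]), array([0.52, 0.1 ])]
(150, 320) [array([0.73, 0.13]), array([0.6 , 0.16]), array([0.48, 0.19])]
B (390, 370) [array([0.66, 0.03]), array([0.71, 0.04]), array([0.76, 0.04])]
B (540, 265) [array([0.28, 0.13]), array([0.41, 0.11]), array([0.54, 0.09])]
B (605, 240) [array([0.13, 0.21]), array([0.29, 0.17]), array([0.46, 0.14])]
B (480, 310) [array([0.45, 0.09]), array([0.54, 0.08]), array([0.64, 0.07])]
B (510, 330) [array([0.44, 0.16]), array([0.54, 0.13]), array([0.63, 0.11])]
B (580, 360) [array([0.4 , 0.29]), array([0.51, 0.23]), array([0.61, 0.18])]
```

View pics/crop2.png

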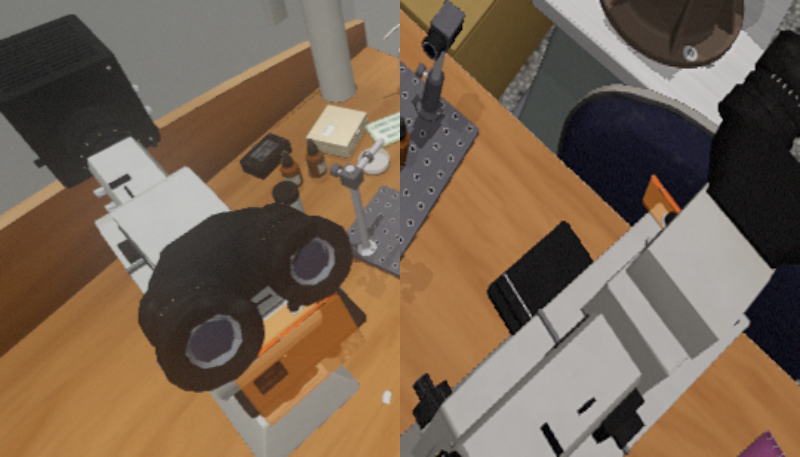

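The crop shows a microscope standing between the start pose and the work. Its eyepieces are at about x 0.43, y 0.12 and its top is near z 0.46, so I lift well clear and go over and in front of it.

{"name": "move_arm", "arguments": {
  "targets": [
    [0,0,-0.05,0],
    [0,0,-0.1,0],
    [0,0,-0.15,0],
    [0,0,-0.2,0],
    [0,0,-0.25,0]
  ]
}}

```text
clock: 0.65
eef_pos: [0.2141, 0.6395, 0.4511]
ee_rot: [-0.0, 0.987, -0.161, -0.0]
contact_force: [-0.1, 1.3, 0.4]
width: 0.999
finger_force: 0.0
```

{"name": "move_arm", "arguments": {
  "targets": [
    [0,0,-0.05,0],
    [0,0,-0.1,0],
    [0,0,-0.15,0],
    [0,0,-0.17,0],
    [0,0,-0.17,0]
  ]
}}

```text
clock: 1.15
eef_pos: [0.2146, 0.6408, 0.6221]
ee_rot: [-0.003, 0.987, -0.161, 0.0]
contact_force: [0.3, -0.6, 0.5]
width: 1.001
finger_force: 0.0
```

```bash
cat > g.py <<'E'
import sys
from h import *
def go(t,yaw=None):
    o=sensors.get_obs();M=rot().as_matrix();y=np.degrees(np.arctan2(M[1,0],M[0,0]))
    print('t',round(o['clock'],2),'pos',o['eef_pos'].round(4),'yaw',round(y,2),'shift',(M.T@(np.array(t)-o['eef_pos'])).round(4),'turn',None if yaw is None else round(y-yaw,2),'j',o['joints'].round(2),'F',o['contact_force'].round(1),'w',round(o['width']*87.6,1),'ff',o['finger_force'])
if __name__=='__main__':
    a=list(map(float,sys.argv[1:])); go(a[:3],a[3] if len(a)>3 else None)
E
python3 g.py .30 .30 .62; python3 g.py .38 -.02 .62
```

```text
t 1.15 pos [0.2146 0.6408 0.6221] yaw -18.54 shift [ 1.894e-01  2.960e-01 -1.000e-04] turn None j [ 1.54  0.52  1.23  0.   -2.28 -0.29] F [ 0.3 -0.6  0.5] w 87.7 ff 0.0
t 1.15 pos [0.2146 0.6408 0.6221] yaw -18.54 shift [ 0.367   0.5739 -0.0021] turn None j [ 1.54  0.52  1.23  0.   -2.28 -0.29] F [ 0.3 -0.6  0.5] w 87.7 ff 0.0
```

{"name": "move_arm", "arguments": {
  "targets": [
    [0.027,0.042,0,0],
    [0.054,0.084,0,0],
    [0.081,0.126,0,0],
    [0.108,0.168,0,0],
    [0.135,0.21,0,0]
  ]
}}

```text
clock: 1.65
eef_pos: [0.2751, 0.3973, 0.618]
ee_rot: [0.0, 0.987, -0.16, -0.0]
contact_force: [0.9, -0.3, 1.5]
width: 0.998
finger_force: 0.0
```

{"name": "move_arm", "arguments": {
  "targets": [
    [0.027,0.042,0,0],
    [0.054,0.086,0,0],
    [0.055,0.135,0,0],
    [0.058,0.185,0,0],
    [0.065,0.23,0,0]
  ]
}}

```text
clock: 2.15
eef_pos: [0.2629, 0.1584, 0.6182]
ee_rot: [-0.0, 0.987, -0.161, -0.0]
contact_force: [-0.6, -0.8, 0.7]
width: 0.998
finger_force: 0.0
```

```bash
python3 g.py .38 -.05 .62;python3 g.py .5 -.3 .45
```

```text
t 2.15 pos [0.2629 0.1584 0.6182] yaw -18.5 shift [ 0.1772  0.1604 -0.0019] turn None j [ 1.22 -0.26  0.29 -0.   -2.12  0.03] F [-0.6 -0.8  0.7] w 87.4 ff 0.0
t 2.15 pos [0.2629 0.1584 0.6182] yaw -18.5 shift [0.3703 0.3595 0.1681] turn None j [ 1.22 -0.26  0.29 -0.   -2.12  0.03] F [-0.6 -0.8  0.7] w 87.4 ff 0.0
```

{"name": "move_arm", "arguments": {
  "targets": [
    [0.035,0.035,0,0],
    [0.07,0.07,0,0],
    [0.105,0.1,0,0],
    [0.14,0.13,0,0],
    [0.175,0.16,0,0]
  ]
}}

```text
clock: 2.65
eef_pos: [0.3788, -0.0483, 0.6182]
ee_rot: [-0.0, 0.987, -0.16, -0.0]
contact_force: [1.4, 2.6, 0.3]
width: 0.999
finger_force: 0.0
```

{"name": "move_arm", "arguments": {
  "targets": [
    [0.03,0.03,0.02,-2],
    [0.06,0.06,0.04,-4],
    [0.09,0.09,0.06,-7],
    [0.12,0.12,0.08,-10],
    [0.15,0.15,0.1,-13]
  ]
}}

```text
clock: 3.15
eef_pos: [0.4734, -0.2378, 0.5169]
ee_rot: [-0.0, 0.999, -0.047, -0.001]
contact_force: [0.9, 0.7, -0.0]
width: 0.999
finger_force: 0.0
```

```bash
python3 g.py .522 -.43 .30 -5
```

```text
t 3.15 pos [ 0.4734 -0.2378  0.5169] yaw -5.39 shift [0.0667 0.1869 0.2167] turn -0.39 j [-0.1   0.08  0.35 -0.   -1.84  1.57] F [ 0.9  0.7 -0. ] w 87.5 ff 0.0
```

{"name": "move_arm", "arguments": {
  "targets": [
    [0.015,0.035,0.03,0],
    [0.03,0.07,0.06,0],
    [0.045,0.11,0.09,0],
    [0.06,0.15,0.115,0],
    [0.0667,0.187,0.14,0]
  ]
}}

```text
clock: 3.65
eef_pos: [0.5219, -0.4298, 0.3757]
ee_rot: [-0.001, 0.999, -0.048, -0.001]
contact_force: [0.8, 0.4, 0.8]
width: 1.001
finger_force: 0.0
```

{"name": "move_arm", "arguments": {
  "targets": [
    [0,0,0.05,0],
    [0,0,0.1,0],
    [0,0,0.14,0],
    [0,0,0.15,0],
    [0,0,0.15,0]
  ]
}}

```text
clock: 4.15
eef_pos: [0.521, -0.428, 0.2273]
ee_rot: [-0.001, 0.999, -0.048, -0.002]
contact_force: [-0.4, -0.3, 0.7]
width: 1.002
finger_force: 0.0
```

```bash
python3 g.py .522 -.43 .23 -5
python3 - <<'E'
from h import *
import pickle
d=snap('wrist','w1.png');pickle.dump(d,open('w1.pkl','wb'))
print('tabtop guess px',proj(d,(.5227,-.4438,.13)))
E
```

```text
t 4.15 pos [ 0.521  -0.428   0.2273] yaw -5.49 shift [ 0.0012  0.0019 -0.0027] turn -0.49 j [-0.4   0.35  0.06  0.   -1.29  1.87] F [-0.4 -0.3  0.7] w 87.8 ff 0.0
tabtop guess px [331.58719302 185.65193062]
```

View pics/w1.png

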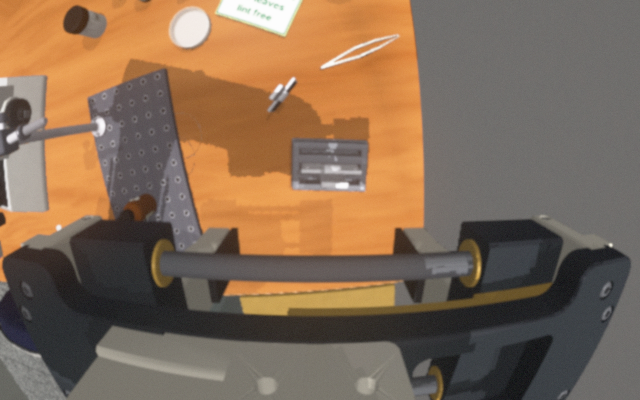

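The wrist view shows the rack squarely below at (292–368, 140–190). The mirror's eye and plate are in the middle slot near (332,168), with the bright tab top near (340,186), close to where it was predicted. I'm taking its blobs from masks.

Run:
```python
from h import *
import pickle
d=pickle.load(open('w1.pkl','rb'))
for p in((292.5,140),(368,142),(366,190.5),(292,190)): print(p,onz(d,*p,.032).round(4))
im=d['pixels'];g=cv2.cvtColor(im,cv2.COLOR_RGB2GRAY)
print(g[160:194:1,300:364:2])
```

```text
(292.5, 140) [ 0.5608 -0.4036  0.032 ]
(368, 142) [ 0.5499 -0.4963  0.032 ]
(366, 190.5) [ 0.488  -0.4899  0.032 ]
(292, 190) [ 0.4977 -0.3958  0.032 ]
[[113 109 110 ... 115 115 122]
 [111 105 108 ... 113 112 122]
 [100 102 107 ... 111 113 121]
 ...
 [172 174 175 ... 164 158 162]
 [176 177 175 ... 165 157 160]
 [176 180 177 ... 167 163 162]]
```

Run:
```python
from h import *
import pickle
d=pickle.load(open('w1.pkl','rb'))
g=cv2.cvtColor(d['pixels'],cv2.COLOR_RGB2GRAY)[135:195,285:375]
for y in range(22,56,1): print(135+y,' '.join('%3d'%v for v in g[y,10:78:2]))
cv2.imwrite('pics/crop3.png',cv2.resize(d['pixels'][130:200,280:380,::-1],(800,560),interpolation=cv2.INTER_CUBIC))
```

```text
157 115 114 115 114 113 112 115 113 114 114 114 113 115 115 115 119 121 128 116 121 152 123 112 112 113 116 114 114 113 114 114 115 108 110
158 115 112 113 113 113 111 116 112 116 114 114 112 112 114 113 115 118 119 119 123 157 132 115 117 117 116 116 119 115 119 118 116 117 119
159 116 113 111 112 113 112 112 115 115 110 111 116 114 112 114 113 114 115 116 123 159 139 113 114 112 114 115 117 118 119 116 119 120 117
160 113 113 109 113 110 110 110 111 111 111 114 112 112 113 114 113 113 113 115 118 150 137 114 112 116 114 115 115 115 116 116 115 117 119
161 113 111 109 108 109 110 110 110 107 110 109 110 111 111 110 110 109 112 111 116 127 123 114 113 111 112 114 116 112 114 114 115 114 117
162 112 112 101 102 109 107 108 113 110 106 107 110 109 108 107 109 110 108 111 108 115 110 110 111 110 110 111 111 111 112 112 112 112 115
163 110 112  93  97 110 113 118 115 117 115 113 116 118 105 108 111 113 116 113 110 108 112 112 108 111 109 110 109 107 111 111 107 105 112
164 112 113  96  95 117 125 124 125 123 122 121 125 121 116 114 128 129 130 133 132 126 125 120 116 114 111 114 115 116 
[... 2959 characters left out ...]

186 177 190 174 172 168 160 157 155 158 156 157 159 156 159 180 183 185 184 184 187 219 249 250 251 251 250 238 177 164 165 165 162 169 195
187 176 182 171 171 165 156 158 155 156 155 156 155 155 153 165 165 173 177 176 181 201 238 242 243 244 245 226 181 175 177 175 173 184 217
188 168 171 164 164 162 158 156 151 153 155 152 154 149 150 149 150 162 169 166 169 177 204 210 219 219 219 201 176 174 172 172 176 186 219
189 165 162 155 162 163 164 164 154 157 155 146 147 149 150 148 153 157 161 161 163 161 167 175 179 180 182 174 170 172 170 169 169 174 205
190 168 166 162 166 172 174 167 161 169 157 149 146 151 159 158 152 150 154 156 158 159 155 162 162 165 163 162 163 169 166 160 161 166 177
```

View pics/crop3.png

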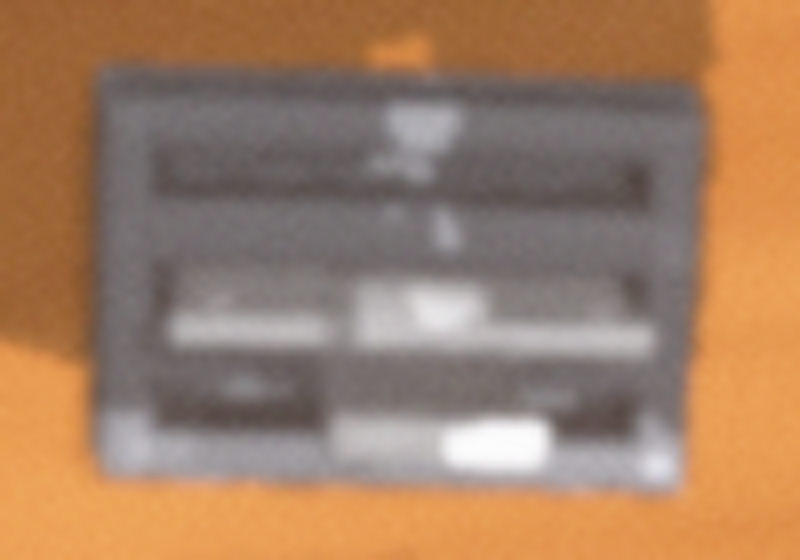

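The crop shows the tab top at crop (330–552, 420–470), which is wrist pixel (335.1,185.5). The eye is at about (332.6,169) and the plate's top edge runs from 301 to 361.5 at row 171.5, so everything sits in the middle slot.

```bash
python3 - <<'E'
from h import *
import pickle
d=pickle.load(open('w1.pkl','rb'))
for n,p,z in(('tab',(335.1,185.5),.13),('tabL',(321.3,185),.13),('tabR',(349,186),.13),('plL',(301.2,171),.064),('plR',(361.7,172),.064),('eyeTop',(332.6,167),.0845)): print(n,onz(d,*p,z).round(4))
E
python3 g.py .524 -.448 .0975 -6
```

```text
tab [ 0.5225 -0.4471  0.13  ]
tabL [ 0.5242 -0.4342  0.13  ]
tabR [ 0.5208 -0.4602  0.13  ]
plL [ 0.527  -0.4123  0.064 ]
plR [ 0.5193 -0.4817  0.064 ]
eyeTop [ 0.532  -0.4479  0.0845]
t 4.2 pos [ 0.5222 -0.4288  0.2299] yaw -5.47 shift [0.0036 0.0189 0.1324] turn 0.53 j [-0.4   0.34  0.06  0.   -1.29  1.87] F [-0.6 -0.8  0.6] w 87.7 ff 0.0
```

{"name": "move_arm", "arguments": {
  "targets": [
    [0.002,0.018,0.03,1],
    [0.002,0.018,0.08,1],
    [0.002,0.018,0.12,1],
    [0.002,0.018,0.132,1],
    [0.002,0.018,0.132,1]
  ]
}}

```text
clock: 4.7
eef_pos: [0.5228, -0.4468, 0.0976]
ee_rot: [0.0, 0.998, -0.056, -0.0]
contact_force: [-0.1, -0.4, 0.2]
width: 1.002
finger_force: 0.0
```

{"name": "move_arm", "arguments": {
  "targets": [
    [0,0,0,0],
    [0,0,0,0],
    [0,0,0,0],
    [0,0,0,0],
    [0,0,0,0]
  ],
  "jaw": 0.015,
  "grip_force": 20
}}

```text
clock: 5.2
eef_pos: [0.5226, -0.4467, 0.0977]
ee_rot: [0.0, 0.998, -0.057, 0.0]
contact_force: [-0.1, -0.5, -0.6]
width: 0.609
finger_force: 0.0
```

```bash
python3 g.py .5225 -.447 .098 -6.5
python3 - <<'E'
from h import *
d=snap('wrist','w2.png')
E
```

```text
t 5.2 pos [ 0.5226 -0.4467  0.0977] yaw -6.49 shift [-0.0001  0.0003 -0.0003] turn 0.01 j [-0.42  0.45 -0.09  0.   -1.03  1.88] F [-0.1 -0.5 -0.6] w 53.4 ff 0.0
```

{"name": "move_arm", "arguments": {
  "targets": [
    [0,0,0,0],
    [0,0,0,0],
    [0,0,0,0],
    [0,0,0,0],
    [0,0,0,0]
  ]
}}

```text
clock: 5.75
eef_pos: [0.5224, -0.4465, 0.0969]
ee_rot: [-0.0, 0.998, -0.057, -0.0]
contact_force: [-0.5, 0.6, -1.0]
width: 0.283
finger_force: 20.0
```

{"name": "move_arm", "arguments": {
  "targets": [
    [0,0,0,0],
    [0,0,0,0]
  ]
}}

```text
clock: 5.95
eef_pos: [0.5224, -0.4465, 0.0969]
ee_rot: [-0.0, 0.998, -0.057, -0.0]
contact_force: [0.4, -0.3, -1.0]
width: 0.285
finger_force: 20.0
```

{"name": "move_arm", "arguments": {
  "targets": [
    [0,0,-0.015,0],
    [0,0,-0.035,0],
    [0,0,-0.07,0],
    [0,0,-0.11,0],
    [0,0,-0.15,0]
  ]
}}

```text
clock: 6.45
eef_pos: [0.5221, -0.4466, 0.2497]
ee_rot: [0.0, 0.998, -0.057, 0.0]
contact_force: [0.9, -1.1, -0.4]
width: 0.284
finger_force: 20.0
```

```bash
python3 g.py .629 -.24 .225 3.8
python3 - <<'E'
from h import *
import pickle
d={n:snap(n,n+'2.png') for n in('scene','side')}
pickle.dump(d,open('s2.pkl','wb'))
E
```

```text
t 6.45 pos [ 0.5221 -0.4466  0.2497] yaw -6.49 shift [ 0.0828 -0.2173  0.0246] turn -10.29 j [-0.42  0.35  0.12  0.   -1.34  1.88] F [ 0.9 -1.1 -0.4] w 24.9 ff 19.99752402305603
```

{"name": "move_arm", "arguments": {
  "targets": [
    [0.016,-0.04,0,-2],
    [0.032,-0.08,0,-4],
    [0.048,-0.125,0,-6],
    [0.065,-0.17,0,-8.5],
    [0.083,-0.207,0,-10.3]
  ]
}}

```text
clock: 7.05
eef_pos: [0.629, -0.2482, 0.2484]
ee_rot: [0.0, 0.999, 0.034, 0.001]
contact_force: [0.5, -0.4, -1.6]
width: 0.286
finger_force: 20.0
```

{"name": "move_arm", "arguments": {
  "targets": [
    [0,0,0,0],
    [0,0,0,0]
  ]
}}

```text
clock: 7.25
eef_pos: [0.6288, -0.2492, 0.2477]
ee_rot: [0.0, 0.999, 0.034, 0.0]
contact_force: [-0.1, -0.0, -0.6]
width: 0.284
finger_force: 20.0
```

```bash
python3 - <<'E'
from h import *
import pickle
d={n:snap(n) for n in('scene','side','wrist')}
pickle.dump(d,open('s3.pkl','wb'))
def c(s,x,y,w): 
    return cv2.resize(s['pixels'][y:y+int(w*.75),x:x+w,::-1],(400,300),interpolation=cv2.INTER_CUBIC)
pw=proj(d['wrist'],(.6286,-.182,.198));print(pw)
cv2.imwrite('pics/c4.png',np.vstack([np.hstack([c(d['scene'],225,150,80),c(d['side'],285,200,80)]),np.hstack([c(d['wrist'],120,80,320),c(d['wrist'],280,100,160)])]))
E
python3 g.py .629 -.24 .225 3.8
```

```text
[230.0158835  197.58872262]
t 7.4 pos [ 0.6278 -0.2512  0.2475] yaw 3.74 shift [ 0.0019 -0.0111  0.0225] turn -0.06 j [-0.09  0.34  0.09  0.   -1.32  1.73] F [-0.4 -0.3 -1.8] w 24.9 ff 19.99755173921585
```

View pics/c4.png

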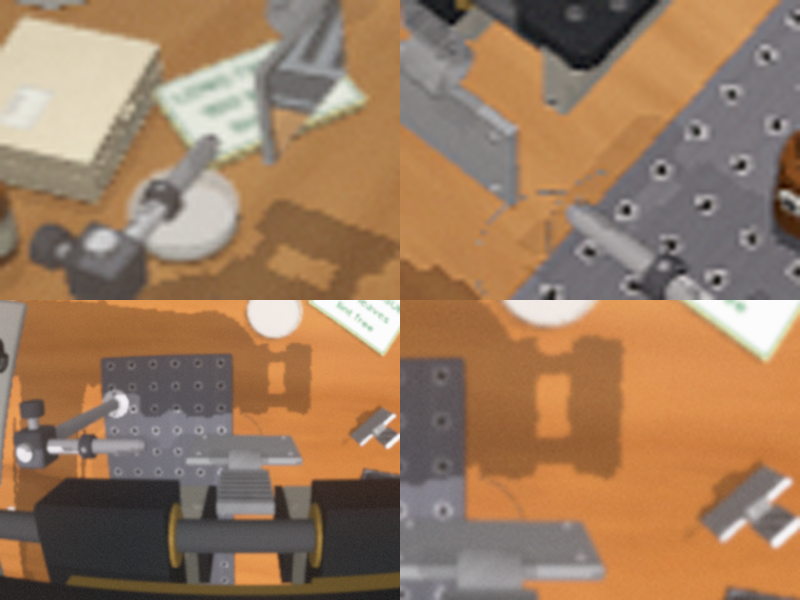

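The montage shows the mirror held upright. In the wrist view the eye is at about (318,208) and the peg runs along row 196, with its tip near u=236 and its collar near u=190. The tip is at (268.6,177.6) in the scene view and (318.6,242) in the side view. I'm refining the peg from all three views.

Run:
```python
from h import *
import pickle
d=pickle.load(open('s3.pkl','rb'));A,B,W=d['scene'],d['side'],d['wrist']
g=cv2.cvtColor(W['pixels'],cv2.COLOR_RGB2GRAY).astype(int)
print('cols',list(range(180,250,5)))
for v in range(184,208): print(v,g[v,180:250:5])
print(g[196,225:250])
for n,p in(('tip',(236,196)),('collar',(190.4,196)),('mid',(215,196))): print(n,onz(W,*p,.198).round(4))
for n,obs in(('tip',((A,268.6,177.8),(B,318.8,241.8),(W,236,196))),('collar',((A,257.2,190),(B,338,253.5),(W,190.4,196)))):
  x,e=tri(obs);print(n,x.round(4),np.round(e,4)); x,e=tri(obs[:2]);print(' AB',x.round(4),np.round(e,4));x,e=tri(obs[::2]);print(' AW',x.round(4));x,e=tri(obs[1:]);print(' BW',x.round(4))
```

```text
cols [180, 185, 190, 195, 200, 205, 210, 215, 220, 225, 230, 235, 240, 245]
184 [ 98 132 152 157 162 127 120 139 120 147 138 127 131 117]
185 [ 97 141 150 153 168 125 121 138 123 142 137 126 132 130]
186 [106 143 141 143 169 125 129 126 123 139 137 128 133 157]
187 [111 126 109 120 166 121 129 118 123 128 132 124 129 165]
188 [116 103  85  93 161 122 123 113 118 118 122 118 125 149]
189 [119  89  76  75 153 119 117 114 113 115 118 116 126 134]
190 [119  85  77  81 150 121 115 117 118 115 116 117 122 129]
191 [127  84  80 107 143 132 128 124 127 126 127 114 121 121]
192 [140  82  82 134 148 142 145 141 144 143 140 118 118 122]
193 [155  83  82 150 154 155 153 155 156 153 147 121 114 116]
194 [158  84  82 162 165 165 164 163 163 163 156 128 113 117]
195 [165  86  83 166 168 168 165 167 171 168 163 133 114 119]
196 [166  94  83 168 169 170 171 172 171 170 168 134 116 118]
197 [169 108  85 170 173 171 171 168 170 166 162 131 115 125]
198 [163 135  85 164 169 167 167 169 168 153 156 126 116 131]
199 [162 151  88 161 166 163 164 158 158 144 142 118 114 124]
200 [176 143  87 151 155 154 156
[... 278 characters left out ...]
205 [122 113  76  81 148 141 109 114 116 110 118 118 114 121]
206 [120 121 104 110 150 140 112 112 112 114 111 110 115 117]
207 [120 127 134 134 149 141 108 111 109 112 110 115 117 114]
[170 169 170 171 170 168 162 161 159 152 134 114 109 113 116 116 116 119
 114 119 118 119 120 130 127]
tip [ 0.6303 -0.1871  0.198 ]
collar [ 0.6276 -0.1469  0.198 ]
mid [ 0.6291 -0.1691  0.198 ]
tip [ 0.6293 -0.1868  0.1957] [0.0022 0.0018 0.0004]
 AB [ 0.6291 -0.1871  0.1954] [0.002 0.002]
 AW [ 0.629  -0.1876  0.1967]
 BW [ 0.6291 -0.1859  0.1932]
collar [ 0.6263 -0.1461  0.1982] [0.0004 0.0017 0.0014]
 AB [ 0.6254 -0.145   0.2002] [0.0001 0.0001]
 AW [ 0.6274 -0.1467  0.1974]
 BW [ 0.6257 -0.146   0.1968]
```

Run:
```python
from h import *
import pickle
d=pickle.load(open('s3.pkl','rb'));W=d['wrist']
o=sensors.get_obs();M=rot().as_matrix();T=o['eef_pos'];print(T)
for dz in(.020,.023,.026): print(dz,proj(W,T+[0,0,-dz]).round(1))
C=-W['E'][:3,:3].T@W['E'][:3,3];print('cam tool',(M.T@(C-T)).round(4))
g=cv2.cvtColor(W['pixels'],cv2.COLOR_RGB2GRAY).astype(int)
print('cols',list(range(268,370,6)))
for v in range(184,240): print(v,g[v,268:370:6])
print(g[206,296:340]);print(g[225,290:345])
ey=T+[0,0,-.0229]; v=C-ey; 
# tube silhouette: in xz plane perpendicular to camera ray
vx=np.array([v[0],0,v[2]]);n=np.array([-v[2],0,v[0]]);n/=np.linalg.norm(n)
print('sil',proj(W,ey+.0105*n).round(1),proj(W,ey-.0105*n).round(1))
b=T+[0,0,-.089]
for sx in(-.0025,.0025): print('bottom',[proj(W,b+M@[sx,sy,0]).round(1) for sy in(-.035,.035)],'top',[proj(W,b+[0,0,.056]+M@[sx,sy,0]).round(1) for sy in(-.035,.035)])
print('tabtop',[proj(W,T+[0,0,.033]+M@[sx,0,0]).round(1) for sx in(-.003,.003)])
```

```text
[ 0.62782155 -0.25117845  0.24745747]
0.02 [315.  216.2]
0.023 [315.1 214.8]
0.026 [315.1 213.5]
cam tool [ 0.0712  0.0007 -0.1858]
cols [268, 274, 280, 286, 292, 298, 304, 310, 316, 322, 328, 334, 340, 346, 352, 358, 364]
184 [130 134 136 130 139 130 125 148 151 148 138 148 149 150 148 145 146]
185 [129 131 153 131 133 135 126 148 151 152 141 150 150 150 149 150 148]
186 [126 130 161 124 127 140 120 147 149 148 137 149 147 150 146 151 148]
187 [124 125 150 120 122 136 119 138 144 141 137 145 145 147 149 149 151]
188 [118 118 131 121 120 125 119 129 133 135 132 136 136 149 142 152 150]
189 [118 119 122 120 120 121 118 124 124 127 126 124 125 154 132 151 154]
190 [117 120 120 119 120 120 119 118 125 122 120 125 123 147 128 153 153]
191 [119 120 120 118 119 121 121 123 121 125 121 120 123 136 121 153 153]
192 [119 121 119 121 118 122 119 120 121 123 122 120 121 128 122 153 152]
193 [117 116 116 121 118 122 120 121 122 123 125 124 123 122 123 149 147]
194 [120 118 120 121 121 122 123 121 122 122 122 124 122 120 124 151 148]
195 [116 118 119 121 119 119 119 120 121 121 123 123 125 122 12
[... 3267 characters left out ...]
[132 135 133 135 133 134 138 148 153 157 153 153 152 151 153 153 150 153
 150 148 147 147 141 144 145 145 143 143 142 140 140 139 133 131 134 134
 135 135 144 154 158 155 157 155]
[118 123 127 123 119 117 112 105 106 107 104 105 105 106 104 100 102 105
 100 102 104 102 102 102 103  98 102 102 102 103 103 104 104 102 103 107
 103 104 103 104 103 104 104 102 106 113 130 145 153 155 153 154 152 155
 153]
sil [314.1 229.6] [316.  200.2]
bottom [array([277.4, 194.2]), array([353.2, 194.3])] top [array([268.5, 213.5]), array([361.7, 213.6])]
bottom [array([277.2, 189. ]), array([353.4, 189. ])] top [array([268.2, 207.2]), array([362. , 207.2])]
tabtop [array([314.7, 253.1]), array([314.7, 243.1])]
```

{"name": "move_arm", "arguments": {
  "targets": [
    [0.005,-0.018,0.01,0],
    [0.0053,-0.0355,0.02,0],
    [0.0053,-0.0355,0.0266,0],
    [0.0053,-0.0355,0.0266,0],
    [0.0053,-0.0355,0.0266,0]
  ]
}}

```text
clock: 7.9
eef_pos: [0.6311, -0.2152, 0.2204]
ee_rot: [0.0, 0.999, 0.033, -0.0]
contact_force: [-0.4, -0.0, -0.1]
width: 0.284
finger_force: 20.0
```

```bash
python3 g.py .6309 -.215 .221 3.8
python3 - <<'E'
from h import *
import pickle
d={n:snap(n) for n in('scene','side','wrist')}
pickle.dump(d,open('s4.pkl','wb'));W=d['wrist']
g=cv2.cvtColor(W['pixels'],cv2.COLOR_RGB2GRAY).astype(int)
c=list(range(240,300,6))+list(range(300,335,5));print('cols',c)
for v in range(180,222): print(v,g[v,c])
def cc(s,x,y,w): 
    return cv2.resize(s['pixels'][y:y+int(w*.75),x:x+w,::-1],(400,300),interpolation=cv2.INTER_CUBIC)
cv2.imwrite('pics/c5.png',np.vstack([np.hstack([cc(d['scene'],240,150,60),cc(d['side'],290,210,60)]),np.hstack([cc(W,200,140,160),cc(W,240,170,80)])]))
for n,p in(('tip',(.6297,-.187,.198)),): print(n,proj(W,p))
E
```

```text
t 7.9 pos [ 0.6311 -0.2152  0.2204] yaw 3.77 shift [-0.0002 -0.0002 -0.0006] turn -0.03 j [-0.04  0.33  0.02  0.   -1.26  1.67] F [-0.4 -0.  -0.1] w 24.9 ff 19.99632865190506
cols [240, 246, 252, 258, 264, 270, 276, 282, 288, 294, 300, 305, 310, 315, 320, 325, 330]
180 [113 122 129 124 128 120 120 129 126 135 135 134 134 129 122 130 124]
181 [121 123 126 128 128 127 126 130 129 134 134 135 134 133 132 134 126]
182 [122 123 126 127 127 129 128 136 129 131 133 133 135 133 133 133 128]
183 [127 122 125 126 127 128 130 136 129 129 133 135 134 135 134 133 128]
184 [127 122 125 127 125 128 126 131 130 133 134 134 135 133 135 133 128]
185 [126 125 126 128 128 129 127 130 126 131 131 132 130 133 131 135 129]
186 [125 119 127 126 127 125 124 128 124 126 127 131 126 128 130 131 130]
187 [125 126 127 126 127 120 119 123 123 123 123 123 121 124 125 130 125]
188 [125 129 122 125 127 116 115 116 132 119 122 119 121 119 125 127 123]
189 [125 142 124 126 130 118 117 113 131 120 119 120 121 122 119 124 120]
190 [125 147 126 126 139 118 116 117 128 117 119 119 118 120 122 122 122]
191 [122 137 130 129
[... 1605 characters left out ...]
8]
213 [144 144 156 156 155 147 117 139 136 122 123 152 157 157 156 157 135]
214 [147 148 149 149 150 142 112 126 126 116 119 143 146 150 148 149 133]
215 [147 146 146 149 146 140 113 125 121 121 116 129 133 136 135 139 126]
216 [142 143 142 144 145 136 114 121 118 120 112 119 120 122 122 123 118]
217 [138 138 139 141 143 129 114 118 118 118 111 108 113 111 113 115 113]
218 [135 133 131 134 136 124 113 119 117 116 102 103 106 100 107 109 107]
219 [123 127 127 128 128 118 113 120 119 117 102  98  98 100 105 108 103]
220 [118 120 120 121 122 114 117 118 117 116 108 101 103 101 104 103 105]
221 [108 111 112 112 116 109 116 120 118 118 107 105 105 103 101 103 105]
tip [274.99422094 214.31211917]
```

View pics/c5.png

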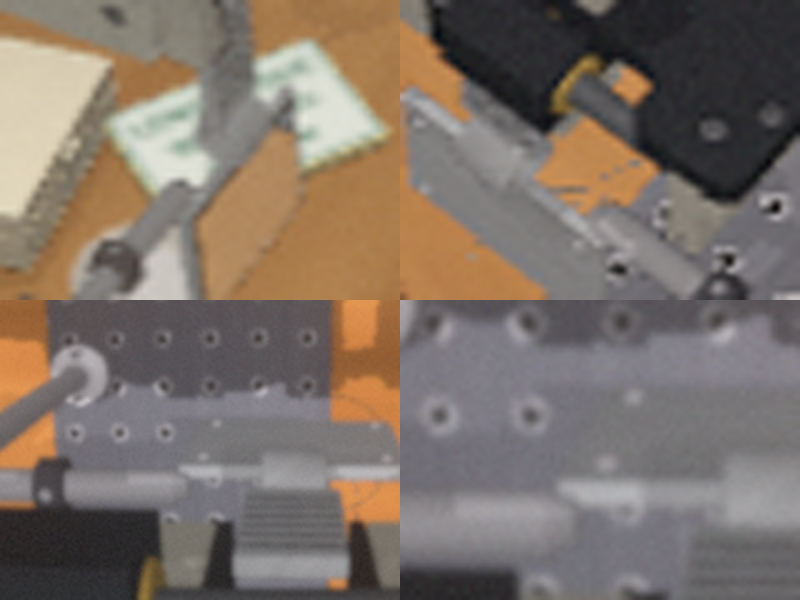

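The montage shows the peg and the eye in line in all three views. In the scene view the peg line from (185,190) runs on to the eye end at (285,97), and in the side view it passes through (490,156). I'm sliding on.

{"name": "move_arm", "arguments": {
  "targets": [
    [0,-0.007,0,0],
    [0,-0.014,0,0],
    [0,-0.021,0,0],
    [0,-0.027,0,0],
    [0,-0.032,0,0]
  ]
}}

```text
clock: 8.55
eef_pos: [0.6291, -0.1818, 0.2205]
ee_rot: [0.0, 0.999, 0.033, 0.0]
contact_force: [-0.8, -0.0, -0.4]
width: 0.285
finger_force: 20.0
```

{"name": "move_arm", "arguments": {
  "targets": [
    [0,-0.005,0,0],
    [0,-0.01,0,0],
    [0,-0.014,0,0],
    [0,-0.018,0,0],
    [0,-0.018,0,0]
  ]
}}

```text
clock: 9.05
eef_pos: [0.6279, -0.1642, 0.2204]
ee_rot: [-0.0, 0.999, 0.033, 0.0]
contact_force: [0.3, -0.3, -0.2]
width: 0.284
finger_force: 20.0
```

```bash
python3 g.py .6278 -.162 .221 3.8
python3 - <<'E'
from h import *
import pickle
d={n:snap(n) for n in('scene','side','wrist')}
pickle.dump(d,open('s5.pkl','wb'));W=d['wrist']
g=cv2.cvtColor(W['pixels'],cv2.COLOR_RGB2GRAY).astype(int)
for v in (204,207,210,213): print(v,list(g[v,270:335:2]))
for v in(198,200,202,204,206,208,210,212,214): print(v,g[v,[282,290,305,310,315,320,340,350]])
E
```

```text
t 9.05 pos [ 0.6279 -0.1642  0.2204] yaw 3.83 shift [ 0.     -0.0022 -0.0006] turn 0.03 j [ 0.04  0.3  -0.02 -0.   -1.25  1.59] F [ 0.3 -0.3 -0.2] w 24.8 ff 19.996270537376404
204 [np.int64(113), np.int64(117), np.int64(118), np.int64(117), np.int64(121), np.int64(123), np.int64(112), np.int64(85), np.int64(74), np.int64(73), np.int64(74), np.int64(68), np.int64(72), np.int64(95), np.int64(110), np.int64(112), np.int64(112), np.int64(124), np.int64(146), np.int64(146), np.int64(144), np.int64(142), np.int64(144), np.int64(145), np.int64(142), np.int64(140), np.int64(137), np.int64(138), np.int64(134), np.int64(133), np.int64(119), np.int64(115), np.int64(116)]
207 [np.int64(121), np.int64(135), np.int64(130), np.int64(133), np.int64(132), np.int64(132), np.int64(112), np.int64(84), np.int64(77), np.int64(76), np.int64(74), np.int64(68), np.int64(65), np.int64(98), np.int64(126), np.int64(127), np.int64(125), np.int64(136), np.int64(153), np.int64(153), np.int64(153), np.int64(152), np.int64(153), np.int64(150), np.int64(149), np.int64(145), np.int64(144), np.int64(143), np.int64(143)
[... 691 characters left out ...]
), np.int64(79), np.int64(81), np.int64(76), np.int64(80), np.int64(124), np.int64(143), np.int64(140), np.int64(141), np.int64(148), np.int64(160), np.int64(161), np.int64(159), np.int64(155), np.int64(158), np.int64(158), np.int64(154), np.int64(152), np.int64(153), np.int64(156), np.int64(155), np.int64(155), np.int64(144), np.int64(143), np.int64(145)]
198 [121 120 113 118 117 116 121 120]
200 [120 116 120 130 127 127 121 120]
202 [133  97 133 142 135 137 123 120]
204 [112  74 135 144 142 140 118 121]
206 [113  68 142 148 149 143 142 149]
208 [112  77 146 157 150 147 139 179]
210 [118  81 153 161 153 152 137 177]
212 [125  83 154 161 156 153 149 148]
214 [118  74 146 150 150 149 150 128]
```

{"name": "move_arm", "arguments": {
  "targets": [
    [0,-0.002,0,0],
    [0,-0.004,0,0],
    [0,-0.0047,0,0],
    [0,-0.0047,0,0]
  ]
}}

```text
clock: 9.6
eef_pos: [0.6276, -0.1598, 0.2203]
ee_rot: [-0.0, 0.999, 0.033, -0.0]
contact_force: [0.0, -0.3, -1.1]
width: 0.285
finger_force: 20.0
```

```bash
python3 g.py .628 -.16 .221 3.8
python3 - <<'E'
from h import *
import pickle
d=pickle.load(open('s0.pkl','rb'));A=d['scene'];B=d['side']
W=snap('wrist');pickle.dump(W,open('w6.pkl','wb'))
g=cv2.cvtColor(W['pixels'],cv2.COLOR_RGB2GRAY).astype(int); print(g[210,285:335])
def c(s,x,y,w): 
    return cv2.resize(s['pixels'][y:y+int(w*.75),x:x+w,::-1],(400,300),interpolation=cv2.INTER_CUBIC)
cv2.imwrite('pics/c6.png',np.vstack([np.hstack([c(A,332,208,44),c(B,380,158,44)]),np.hstack([c(A,296,228,48),c(B,346,218,48)])]))
yaw=np.radians(3.85);X=np.array([np.cos(yaw),np.sin(yaw),0]);P=np.array([.628,-.162,0])
for z in(.152,.17,.18,.19,.208): 
  L=P-.18*X+[0,0,z];print(z,proj(A,L).round(1),proj(B,L).round(1))
for D in(.08,.11,.12,.13,.14):
  print(D,*[(proj(A,P-D*X+[0,0,z]).round(1),proj(B,P-D*X+[0,0,z]).round(1)) for z in(.0127,.1007)],proj(B,P-(D-.0165)*X+[0,0,.0447]).round(1))
E
```

```text
t 9.6 pos [ 0.6276 -0.1598  0.2203] yaw 3.81 shift [ 0.0004  0.0002 -0.0007] turn 0.01 j [ 0.05  0.3  -0.02 -0.   -1.25  1.59] F [ 0.  -0.3 -1.1] w 24.9 ff 19.996144473552704
[150 149 148 143 120  94  74  77  72  71  73  72  71  70  71  72  81  98
 124 141 150 160 162 162 163 162 160 159 158 157 157 154 155 152 155 154
 151 151 152 148 152 151 152 151 147 135 131 133 129 132]
0.152 [338.6 229.4] [387.1 193.4]
0.17 [339. 224.] [388.3 188.4]
0.18 [339.3 221. ] [389.  185.6]
0.19 [339.6 217.8] [389.7 182.8]
0.208 [340. 212.] [391.  177.5]
0.08 (array([297.8, 249.1]), array([351.4, 258.8])) (array([296.5, 227. ]), array([354.2, 240.7])) [347.4 258.3]
0.11 (array([308.9, 253.9]), array([359.9, 248.8])) (array([308.5, 231.9]), array([363.3, 230.2])) [356.3 247.9]
0.12 (array([312.6, 255.5]), array([362.7, 245.5])) (array([312.5, 233.6]), array([366.4, 226.7])) [359.2 244.5]
0.13 (array([316.4, 257.1]), array([365.4, 242.2])) (array([316.6, 235.2]), array([369.3, 223.3])) [362.1 241.2]
0.14 (array([320.2, 258.7]), array([368.2, 239. ])) (array([320.7, 236.9]), array([372.3, 219.9])) [364.9 237.8]
```

View pics/c6.png

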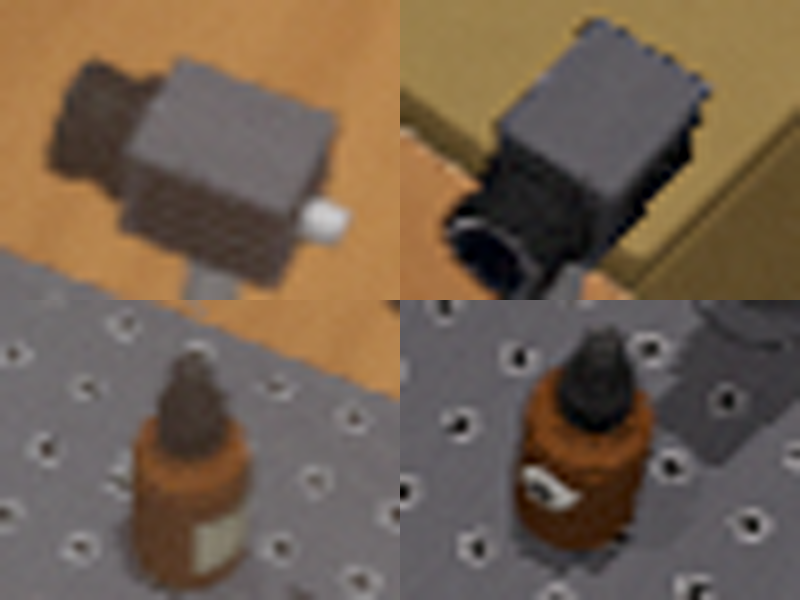

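The last picture shows the lens disc at side (389.1,185.9) and scene (339.4,220). The dropper tip is at side (369.8,222.4) and scene (318.7,234.4), and the sticker at side (363.6,240.1). Now the tilt.

Run:
```python
from h import *
import pickle
d=pickle.load(open('s0.pkl','rb'));A=d['scene'];B=d['side']
yaw=np.radians(3.85);X=np.array([np.cos(yaw),np.sin(yaw),0]);Y=np.array([-X[1],X[0],0]);P=np.array([.628,-.162,0])
rig=lambda x:(np.array([(x-P)@X,(x-P)@Y,x[2]])*1e3).round(1)
for n,a,b in(('housingtop',(357.3,222.1),(401.6,169.3)),('lens',(339.4,220),(389.1,185.9)),('cap',(318.7,234.4),(369.8,222.4))):
  x,e=tri([(A,*a),(B,*b)]);print(n,rig(x),np.round(e,4))
print('cap z',rig(onz(A,318.7,234.4,.1007)),rig(onz(B,369.8,222.4,.1007)),'sticker B',rig(onz(B,363.6,240.1,.0447)))
# amber centroid
for n,s in(('A',A),('B',B)):
  h=cv2.cvtColor(s['pixels'],cv2.COLOR_RGB2HSV);x0,y0,x1,y1=((308,232,330,268) if n=='A' else (356,222,382,252))
  r=h[y0:y1,x0:x1];m=((r[...,1]>110)&(r[...,0]<20));ys,xs=np.nonzero(m);print(n,m.sum(),xs.mean()+x0,ys.mean()+y0,xs.min()+x0,xs.max()+x0,ys.min()+y0,ys.max()+y0)
from scipy.optimize import brentq
def f(t,D,zl,ez=-1.,ex=0.):
  u=np.array([-np.sin(t),np.cos(t)]);n=np.array([-np.cos(t),-np.sin(t)]);G=np.array([ex,ez])-38*u+3.3*n
  L=np.array([-180,zl-198])-G;S=np.array([-D+16.5,44.7-198])-G
  an=lambda v:np.arctan2(v[0]*n[1]-v[1]*n[0],v@n); return an(L)+an(S)
for D in(131,133,135):
  for zl in(179,181,183): print(D,zl,np.degrees(brentq(f,0,.8,args=(D,zl))).round(2),end=' | ')
print(np.degrees(brentq(f,0,.8,args=(133,181,-2.,-1))))
```

```text
housingtop [-216.3    0.4  196.3] [0.0013 0.0013]
lens [-179.3   -0.   181.6] [0.001 0.001]
cap [-132.8   -1.8  101.4] [0.0017 0.0017]
cap z [-133.1   -4.   100.7] [-132.2   -0.4  100.7] sticker B [-117.5    1.    44.7]
A 182 317.72527472527474 250.65934065934067 312 329 232 262
B 213 367.53051643192487 237.7417840375587 360 376 226 247
131 179 18.63 | 131 181 18.33 | 131 183 18.04 | 133 179 18.4 | 133 181 18.11 | 133 183 17.82 | 135 179 18.18 | 135 181 17.89 | 135 183 17.59 | 17.935664656659537
```

{"name": "move_arm", "arguments": {
  "targets": [
    [-0.003,0,0,0],
    [-0.006,0,0.0005,0],
    [-0.009,0,0.001,0],
    [-0.012,0,0.0017,0],
    [-0.013,0,0.0021,0]
  ],
  "grip_force": 12
}}

```text
clock: 10.15
eef_pos: [0.6144, -0.1609, 0.2185]
ee_rot: [0.0, 0.999, 0.033, 0.0]
contact_force: [0.9, -0.4, 0.3]
width: 0.286
finger_force: 12.0
```

{"name": "move_arm", "arguments": {
  "targets": [
    [0,0,0,0],
    [0,0,0,0]
  ]
}}

```text
clock: 10.35
eef_pos: [0.6148, -0.1609, 0.2185]
ee_rot: [0.0, 0.999, 0.033, 0.0]
contact_force: [0.9, 0.4, 0.6]
width: 0.29
finger_force: 12.0
```

```bash
python3 g.py .628 -.16 .221 3.8
cat > m.py <<'E'
from h import *
import pickle,sys
W=snap('wrist');pickle.dump(W,open(sys.argv[1],'wb'))
o=sensors.get_obs();M=rot().as_matrix();T=o['eef_pos']
g=cv2.cvtColor(W['pixels'],cv2.COLOR_RGB2GRAY).astype(int)
c=[268,272,276,280,300,305,310,315,320,325,330,345,350,354]
print('cols',c)
for v in range(160,222): print(v,g[v,c])
def mir(th,E,q): # q in mirror frame rel eye (x,y,z up)
    a=np.radians(th);Rm=np.array([[np.cos(a),0,-np.sin(a)],[0,1,0],[np.sin(a),0,np.cos(a)]])
    q=Rm@np.array(q); return E+M@(q*[1,-1,-1])
gp=T+[0,0,.019]
for th in(10,12,14,16,18,20,22):
    a=np.radians(th);E=gp-.0419*(M@np.array([-np.sin(a),0,-np.cos(a)]))
    print(th,'eye',(M.T@(E-T)*1e3).round(1),E.round(4),'bot',[proj(W,mir(th,E,(sx,y,-.066))).round(1)  for y in(-.035,.035) for sx in(-.0025,.0025)],'top',[proj(W,mir(th,E,(sx,.03,-.01))).round(1)[1]  for sx in(-.0025,.0025)])
E
python3 m.py w7.pkl
```

```text
t 10.35 pos [ 0.6148 -0.1609  0.2185] yaw 3.81 shift [ 0.0133  0.     -0.0025] turn 0.01 j [ 0.05  0.28 -0.05  0.   -1.24  1.59] F [0.9 0.4 0.6] w 25.4 ff 11.999590694904327
cols [268, 272, 276, 280, 300, 305, 310, 315, 320, 325, 330, 345, 350, 354]
160 [113 110 127 167  84  95  86  85  85  96  87 140 131  92]
161 [111 112 125 163  90 101  93  89  86 106  95 139 121  90]
162 [110 106 124 159 102 108 102 100 100 109 106 127 114  95]
163 [111 105 131 149 119 120 124 118 116 120 120 118 120 110]
164 [110 105 137 140 132 130 129 130 129 131 132 125 135 122]
165 [108 104 147 136 137 135 136 135 135 136 136 133 151 135]
166 [108 111 149 135 137 136 136 135 137 138 137 139 161 140]
167 [107 114 146 138 134 135 136 138 137 135 136 138 154 140]
168 [102 109 143 134 138 140 138 136 135 137 138 141 145 140]
169 [103 104 132 137 138 138 137 140 139 139 138 141 142 139]
170 [101 116 126 136 135 137 138 137 138 140 138 139 140 139]
171 [ 96 123 119 134 135 137 139 137 138 136 140 138 139 138]
172 [ 89 107 113 134 137 135 138 138 135 137 139 138 138 135]
173 [ 85  86 119 136 134 140 137 137 138 137
[... 3623 characters left out ...]
y([354.2, 162.6]), array([354.5, 157.5]), array([275.6, 162.6]), array([275.2, 157.5])] top [np.float64(195.2), np.float64(189.3)]
18 eye [13.   0.  20.8] [ 0.6277 -0.16    0.1976] bot [array([354.5, 158.7]), array([354.8, 153.6]), array([275.3, 158.8]), array([275. , 153.7])] top [np.float64(193.0), np.float64(187.2)]
20 eye [14.3  0.  20.4] [ 0.6291 -0.1599  0.1981] bot [array([354.7, 154.9]), array([355.1, 149.8]), array([275.1, 154.9]), array([274.7, 149.9])] top [np.float64(190.9), np.float64(185.2)]
22 eye [15.7  0.  19.8] [ 0.6304 -0.1598  0.1986] bot [array([355. , 151.1]), array([355.4, 146. ]), array([274.8, 151.1]), array([274.4, 146.1])] top [np.float64(188.8), np.float64(183.1)]
```

{"name": "move_arm", "arguments": {
  "targets": [
    [-0.001,0,0.0003,0],
    [-0.002,0,0.0006,0],
    [-0.0033,0,0.0011,0],
    [-0.0033,0,0.0011,0],
    [-0.0033,0,0.0011,0]
  ]
}}

```text
clock: 10.9
eef_pos: [0.6113, -0.1611, 0.2172]
ee_rot: [0.0, 0.999, 0.033, -0.0]
contact_force: [0.0, -0.9, 1.4]
width: 0.285
finger_force: 12.0
```

```bash
cat > n.py <<'E'
from h import *
import pickle,sys
d={n:snap(n) for n in('scene','side','wrist')};pickle.dump(d,open(sys.argv[1],'wb'))
o=sensors.get_obs();M=rot().as_matrix();T=o['eef_pos'];print(o['clock'],T.round(4),o['contact_force'].round(1),o['width']*87.6)
def mir(th,E,q):
    a=np.radians(th);Rm=np.array([[np.cos(a),0,-np.sin(a)],[0,1,0],[np.sin(a),0,np.cos(a)]])
    return E+M@((Rm@np.array(q))*[1,-1,-1])
gp=T+[0,0,.019]
def prof(s,p,q,n=41,r=12):
    # gray profile across segment p-q (pixels), averaged along it
    p,q=np.array(p),np.array(q);t=(q-p)/np.linalg.norm(q-p);nn=np.array([-t[1],t[0]])
    g=cv2.cvtColor(s['pixels'],cv2.COLOR_RGB2GRAY).astype(np.float32)
    k=np.arange(-r,r+.1,1);L=np.linspace(.1,.9,30)
    P=p+(q-p)*L[:,None,None]+nn*k[None,:,None]
    return nn,cv2.remap(g,P[...,0].astype(np.float32),P[...,1].astype(np.float32),1).mean(0).round().astype(int)
for th in(14,18):
    a=np.radians(th);E=gp-.0419*(M@np.array([-np.sin(a),0,-np.cos(a)]))
    for n in d:
        s=d[n]
        for lab,sx,z in(('back-bottom',.0025,-.066),('front-bottom',-.0025,-.066),('back-top',.0025,-.01)):
            y0,y1=(-.033,.033) if z<-.02 else (-.033,-.012)
            p,q=proj(s,mir(th,E,(sx,y0,z))),proj(s,mir(th,E,(sx,y1,z)))
            print(th,n,lab,p.round(1),q.round(1),*( [] if th==14 else [prof(s,p,q)[0].round(2),prof(s,p,q)[1]]))
E
python3 n.py s8.pkl
```

```text
11.05 [ 0.6114 -0.161   0.2172] [ 0.1 -0.2  0.9] 25.355008665389803
14 scene back-bottom [267.1 194.5] [251.1 214.6]
14 scene front-bottom [269.  195.6] [253.1 215.7]
14 scene back-top [270.1 179.8] [265.  186.1]
14 side back-bottom [311.6 258.6] [339.8 280.3]
14 side front-bottom [313.3 257. ] [341.5 278.6]
14 side back-top [316.2 240.6] [325.5 247.6]
14 wrist back-bottom [352.1 161.3] [277.7 161.3]
14 wrist front-bottom [351.8 166.5] [278.  166.5]
14 wrist back-top [360.  191.4] [331.2 191.4]
18 scene back-bottom [264.3 192.8] [248.2 212.8] [-0.78 -0.63] [133 135 134 132 129 128 132 137 142 147 139 125 113 105 101  92  83  85
  91  98 104 109 113 120 131]
18 scene front-bottom [266.2 193.9] [250.1 214. ] [-0.78 -0.63] [114 119 131 135 135 133 129 128 132 137 142 147 142 129 117 107 103  96
  83  85  90  97 103 108 112]
18 scene back-top [268.7 178.9] [263.5 185.1] [-0.77 -0.64] [133 136 142 149 155 158 159 151 137 127 121 125 130 120 102  98 113 123
 126 128 128 131 130 128 129]
18 side back-bottom [309.  260.9] [337.4 282.8] [-0.61  0.79] [145 145 144 144 142 142 143 143 143 142 1
[... 170 characters left out ...]
42 143 144 137  91  74  76
  81  81  81  92  94  89  89]
18 side back-top [314.9 241.7] [324.3 248.7] [-0.6  0.8] [133 129 134 129 133 136 129 135 149 158 155 145 141 159 146 141 142 141
 144 145 143 143 144 142 142]
18 wrist back-bottom [352.5 153.6] [277.2 153.7] [-0. -1.] [143 143 143 144 144 144 144 144 144 143 141 135 123 107  96  93  93  93
  93  95  98 100  98  96  97]
18 wrist front-bottom [352.2 158.7] [277.5 158.8] [-0. -1.] [145 145 145 144 144 143 143 143 144 144 144 144 144 144 143 142 136 124
 108  97  93  92  92  93  94]
18 wrist back-top [360.4 187.2] [331.3 187.2] [ 0. -1.] [137 144 151 158 164 169 170 167 163 159 156 153 156 166 169 161 149 144
 144 145 146 145 144 145 146]
```

Run:
```python
from h import *
import pickle
for f in('s5.pkl','s8.pkl'):
    d=pickle.load(open(f,'rb'));g=cv2.cvtColor(d['wrist']['pixels'],cv2.COLOR_RGB2GRAY).astype(float)
    m=g[:,306:326].mean(1).round().astype(int);print(f,'tab cols 306-326 rows 180-275');print([f'{v}:{m[v]}' for v in range(180,276)])
    m=g[:,342:356].mean(1).round().astype(int);print('plate cols 342-356 rows 145-216');print([f'{v}:{m[v]}' for v in range(145,217)])
```

```text
s5.pkl tab cols 306-326 rows 180-275
['180:129', '181:130', '182:130', '183:130', '184:130', '185:130', '186:129', '187:125', '188:122', '189:120', '190:120', '191:119', '192:120', '193:120', '194:119', '195:120', '196:119', '197:118', '198:116', '199:119', '200:126', '201:135', '202:137', '203:139', '204:142', '205:144', '206:146', '207:149', '208:151', '209:154', '210:156', '211:157', '212:157', '213:156', '214:149', '215:135', '216:121', '217:112', '218:105', '219:100', '220:102', '221:102', '222:98', '223:101', '224:106', '225:101', '226:95', '227:102', '228:106', '229:99', '230:98', '231:106', '232:105', '233:96', '234:99', '235:105', '236:105', '237:97', '238:95', '239:103', '240:112', '241:122', '242:136', '243:148', '244:153', '245:156', '246:155', '247:154', '248:152', '249:150', '250:139', '251:117', '252:95', '253:81', '254:70', '255:62', '256:60', '257:63', '258:64', '259:69', '260:73', '261:76', '262:79', '263:81', '264:82', '265:83', '266:84', '267:85', '268:86', '269:87', '270:87', '271:86', '272:87', '273:86', '274:87', '275:86']
plate cols 342-356 rows 145-216
['145:
[... 1971 characters left out ...]
3:124', '154:127', '155:135', '156:143', '157:147', '158:148', '159:146', '160:144', '161:145', '162:145', '163:145', '164:144', '165:144', '166:145', '167:145', '168:146', '169:146', '170:146', '171:145', '172:146', '173:147', '174:146', '175:146', '176:145', '177:144', '178:145', '179:145', '180:145', '181:144', '182:143', '183:146', '184:158', '185:170', '186:169', '187:158', '188:152', '189:154', '190:157', '191:162', '192:167', '193:171', '194:171', '195:166', '196:159', '197:152', '198:144', '199:137', '200:133', '201:137', '202:141', '203:139', '204:134', '205:131', '206:131', '207:131', '208:131', '209:130', '210:130', '211:130', '212:130', '213:132', '214:137', '215:140', '216:136']
```

```bash
cat > fit.py <<'E'
from h import *
import pickle,sys
from scipy.optimize import least_squares
PY=3.81
def fit(f,T,bot,ptop,ttop,side=None):
    d=pickle.load(open(f,'rb'));W=d['wrist'];T=np.array(T);c,s_=np.cos(np.radians(PY)),np.sin(np.radians(PY))
    M=np.array([[c,s_,0],[s_,-c,0],[0,0,-1]])
    def pt(p,q):
        a=p[2];Rm=np.array([[np.cos(a),0,-np.sin(a)],[0,1,0],[np.sin(a),0,np.cos(a)]])
        e=Rm@np.array(q)+[p[0]*1e-3+.0011,0,p[1]*1e-3]; return T+M@(e*[1,-1,-1])
    def res(p):
        r=[proj(W,pt(p,(.0025,0,-.066)))[1]-bot,proj(W,pt(p,(.0025,-.03,-.01)))[1]-ptop,proj(W,pt(p,(.003,0,.056)))[1]-ttop]
        r.append((np.hypot(p[0],p[1]-19)-41.9)/3)
        return np.array(r)
    o=least_squares(res,[5,-21,.25]);E=T+M@(np.array([o.x[0]*1e-3,0,o.x[1]*1e-3])*[1,-1,-1])
    J=np.linalg.inv(o.jac.T@o.jac);print(f,'Ex,Ez tool mm',o.x[:2].round(2),'th',np.degrees(o.x[2]).round(2),'+-/px',np.degrees(J[2,2]**.5).round(2),'E world',E.round(4),'res',o.fun.round(2))
if __name__=='__main__':
    fit('s5.pkl',(.6279,-.1642,.2204),187.5,205.7,241.5)
    fit('s8.pkl',(.6114,-.161,.2172),153.3,183.8,242.8)
E
python3 fit.py
```

```text
s5.pkl Ex,Ez tool mm [ -0.13 -22.89] th 0.18 +-/px 0.57 E world [ 0.6278 -0.1642  0.1975] res [-0.01  0.02 -0.01 -0.  ]
s8.pkl Ex,Ez tool mm [ 14.7 -20.1] th 15.54 +-/px 0.81 E world [ 0.6261 -0.16    0.1971] res [-0.12  0.18 -0.07 -0.04]
```

{"name": "move_arm", "arguments": {
  "targets": [
    [-0.0009,0,0.0003,0],
    [-0.0018,0,0.0005,0],
    [-0.0018,0,0.0005,0],
    [-0.0018,0,0.0005,0]
  ]
}}

```text
clock: 11.45
eef_pos: [0.6095, -0.1611, 0.2166]
ee_rot: [-0.0, 0.999, 0.033, -0.0]
contact_force: [0.4, -0.7, 0.5]
width: 0.29
finger_force: 12.0
```

```bash
cat > q.py <<'E'
from h import *
import pickle,sys
from fit import fit
f=sys.argv[1];d={n:snap(n) for n in('wrist','side')};pickle.dump(d,open(f,'wb'));o=sensors.get_obs();print(o['clock'],o['eef_pos'].round(4),o['contact_force'].round(1),rot().as_matrix()[:2,0].round(4))
g=cv2.cvtColor(d['wrist']['pixels'],cv2.COLOR_RGB2GRAY).astype(float)
b=g[:,300:330].mean(1);p=g[:,342:356].mean(1);t=g[:,306:326].mean(1)
def cross(m,lo,hi,lev):
    return [round(v+(lev-m[v])/(m[v+1]-m[v]),2) for v in range(lo,hi) if m[v]<lev<=m[v+1]]
B,P,Q=cross(b,138,162,118),cross(p,172,190,157),cross(t,238,247,141);print(B,P,Q)
fit(f,o['eef_pos'],B[-1],P[0],Q[0])
E
python3 q.py s9.pkl
python3 - <<'E'
# recheck s8 with same thresholds
from h import *
import pickle
from fit import fit
g=cv2.cvtColor(pickle.load(open('s8.pkl','rb'))['wrist']['pixels'],cv2.COLOR_RGB2GRAY).astype(float)
print(g[148:160,300:330].mean(1).round(), g[180:188,342:356].mean(1).round())
E
```

```text
11.55 [ 0.6095 -0.1611  0.2166] [ 0.2 -0.3  0.6] [0.9978 0.0664]
[np.float64(148.83)] [np.float64(180.67), np.float64(187.46)] [np.float64(242.85)]
s9.pkl Ex,Ez tool mm [ 16.88 -19.02] th 17.46 +-/px 0.86 E world [ 0.6264 -0.16    0.1976] res [-0.24  0.37 -0.15 -0.1 ]
[ 88.  88.  88.  88.  93. 108. 127. 138. 142. 142. 143. 144.] [145. 144. 143. 146. 158. 170. 169. 158.]
```

Run:
```python
from h import *
import pickle
c,s_=np.cos(np.radians(3.81)),np.sin(np.radians(3.81));M=np.array([[c,s_,0],[s_,-c,0],[0,0,-1]])
def pt(E,th,q):
    a=np.radians(th);Rm=np.array([[np.cos(a),0,-np.sin(a)],[0,1,0],[np.sin(a),0,np.cos(a)]]);return np.array(E)+M@((Rm@np.array(q))*[1,-1,-1])
def prof(s,E,th,r=10):
    p,q=[proj(s,pt(E,th,(.0025,y,-.066))) for y in(-.03,.03)]
    t=(q-p)/np.linalg.norm(q-p);nn=np.array([-t[1],t[0]]);g=cv2.cvtColor(s['pixels'],cv2.COLOR_RGB2GRAY).astype(np.float32)
    k=np.arange(-r,r+.1,1)
    for L in(np.linspace(.1,.4,20),np.linspace(.6,.9,20)):
        P=p+(q-p)*L[:,None,None]+nn*k[None,:,None]
        print(th,cv2.remap(g,P[...,0].astype(np.float32),P[...,1].astype(np.float32),1).mean(0).round().astype(int))
    p2=proj(s,pt(E,th+1,(.0025,-.03,-.066)));print('px/deg',(p2-p)@nn)
prof(pickle.load(open('s5.pkl','rb'))['side'],(.6279,-.1642,.1975),0)
for f,E,th in(('s8.pkl',(.6261,-.16,.1971),15.5),('s9.pkl',(.6263,-.16,.1974),17.5)): prof(pickle.load(open(f,'rb'))['side'],E,th)
```

```text
0 [139 136 135 122 123 125 125 125 126 124 125 127 127 127 132 123 121 121
 121 121 121]
0 [113 109 121 123 125 125 124 125 124 125 126 124 113 115 132 126 119 122
 122 122 123]
px/deg 0.5848720156725965
15.5 [145 144 143 143 143 144 144 143 143 143 139  96  75  77  81  84  76  96
 105  98  98]
15.5 [144 144 142 141 142 142 143 142 142 143 141 107  75  75  80  81  77  77
  87  79  76]
px/deg 0.5167088467973117
17.5 [146 146 145 145 145 146 146 145 145 146 144  99  75  81  89  82  97 102
  97  97  98]
17.5 [146 145 143 144 144 145 145 145 144 143 144 112  76  81  80  75  78  86
  78  77  77]
px/deg 0.5056379974283555
```

Run:
```python
from h import *
import pickle
from scipy.optimize import brentq
c,s_=np.cos(np.radians(3.81)),np.sin(np.radians(3.81));M=np.array([[c,s_,0],[s_,-c,0],[0,0,-1]])
def pt(E,th,q):
    a=np.radians(th);Rm=np.array([[np.cos(a),0,-np.sin(a)],[0,1,0],[np.sin(a),0,np.cos(a)]]);return np.array(E)+M@((Rm@np.array(q))*[1,-1,-1])+M[:,0]*.0011
W=pickle.load(open('s9.pkl','rb'))['wrist']
for ex in(.6255,.626,.6265):
  for ez in(.1965,.1975):
    r=[brentq(lambda t:proj(W,pt((ex,-.16,ez),t,q))[1]-v,5,30) for q,v in(((.0025,0,-.066),148.83),((.003,0,.056),242.85))]
    print(ex,ez,np.round(r,2),'ptop pred',proj(W,pt((ex,-.16,ez),np.mean(r),(.0025,-.03,-.01)))[1].round(2))
```

```text
0.6255 0.1965 [17.99 17.09] ptop pred 181.9
0.6255 0.1975 [18.1  16.56] ptop pred 182.25
0.626 0.1965 [17.51 17.68] ptop pred 181.21
0.626 0.1975 [17.62 17.15] ptop pred 181.55
0.6265 0.1965 [17.03 18.28] ptop pred 180.51
0.6265 0.1975 [17.14 17.75] ptop pred 180.86
```

{"name": "move_arm", "arguments": {
  "targets": [
    [-0.0004,0,0.0001,0],
    [-0.0004,0,0.0001,0],
    [-0.0004,0,0.0001,0],
    [-0.0004,0,0.0001,0],
    [-0.0004,0,0.0001,0]
  ]
}}

```text
clock: 12.05
eef_pos: [0.6091, -0.1612, 0.2166]
ee_rot: [-0.0, 0.999, 0.033, 0.0]
contact_force: [1.5, 0.4, -0.8]
width: 0.288
finger_force: 12.0
```

```bash
python3 q.py s10.pkl
python3 - <<'E'
from h import *
import pickle
d=pickle.load(open('s10.pkl','rb'));g=cv2.cvtColor(d['wrist']['pixels'],cv2.COLOR_RGB2GRAY).astype(int);print(g[193,285:340])
a=pickle.load(open('s0.pkl','rb'))['side']
s=d['side'];x=slice(350,385);y=slice(218,250);print('bottle diff',np.abs(a['pixels'][y,x].astype(int)-s['pixels'][y,x]).mean((0,2)).round())
E
```

```text
12.15 [ 0.6091 -0.1612  0.2166] [ 1.3 -0.1  0.6] [0.9978 0.0664]
[np.float64(148.18)] [np.float64(180.37), np.float64(187.03)] [np.float64(242.88)]
s10.pkl Ex,Ez tool mm [ 17.15 -18.95] th 17.76 +-/px 0.87 E world [ 0.6262 -0.16    0.1976] res [-0.2   0.31 -0.12 -0.08]
[164 165 156 127  99  90 109 135 155 167 170 153 129 106  91  95 112 131
 150 168 188 192 196 198 200 197 193 193 194 190 192 192 194 193 196 193
 195 196 195 197 195 199 200 201 196 185 173 166 169 168 167 167 166 167
 168]
bottle diff [48. 48. 38. 38. 41. 35. 32. 31. 28. 29. 36. 29. 29. 28. 29. 25. 24. 25.
 25. 25. 26. 25. 28. 32. 39. 42. 45. 47. 40. 41. 40. 34. 32. 33. 32.]
```

```bash
python3 -c "
from cell import workorder
print(workorder.hand_in())"
```

```text
the job is handed in; nothing more can be done
None
```

I handed the job in with the mirror on the peg, its eye about 1 mm short of the collar, still gripped and tilted to a measured 17.8° (target about 18.0°, measurement good to about 0.9°). I gripped the tab across its width instead of its thickness so it could pivot, did not confirm that the camera sees the sticker, and no result was returned.

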